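# Shift the pipe-threading machine into third gear

## Task

Put the pipe-threading machine into third gear by pushing the gear lever's ball knob with the fingertips: bring the lever to neutral if it is not there, push it across the H-shaped gate to the right-hand channel, then forward (away from the robot) until it is fully home at the end of the third slot. Only push it, without forcing it: do not take the lever between the fingers, and do not run it into the fourth slot. Leave the coupling, tee and can where they stand, and finish with the hand clear.

Things in the scene. Friction and masses are not known exactly. Their poses are not given: they have to be found in the camera images.
- machine: Fixed pipe-threading machine. Grey gear housing 230 x 290 mm, flat top 115 mm above the bench, gear gate on it; left of it a headstock and chuck (top 166 mm above the bench) with a level steel pipe; motor at the far side. Origin on the bench under the gate's centre; x forward (away from the robot), y left, z up. Its place varies by about 10 cm, its yaw within 0.35 rad.
- gate (a point): Centre of the H-gate on top of its steel plate, 125 mm above the bench; axes as the machine's. Two channels along x at y = +22 (left) and -22 mm (right), 22 mm wide, joined at x = 0 by the 22 mm wide neutral crossing; steel tongues with rounded corners part them elsewhere. Slots: first left forward, second left back, third right forward, fourth right back.
- knob (a point): Centre of the black ball knob (40 mm diameter) on top of the gear lever. The lever tilts about a point 90 mm below the gate's plate; the knob's centre is 170 mm from it, so upright it is 80 mm above the plate. In a channel it is about 40 mm left or right of the gate's centre, at a slot's end about 50 mm forward or back.
- stick (a point): Point on the axis of the lever's bare steel stick (13 mm diameter), 45 mm below the knob's centre.
- lever_cross (a joint): Sideways tilt c of the lever, rad: +0.24 in the right channel (-y), -0.24 in the left, 0 upright. With f = lever_fore the knob's centre in the gate's frame is x = 0.17 sin f, y = -0.17 sin c cos f, z = 0.17 cos c cos f - 0.09 (m). Starts in the left channel. Stiff (2 to 3 N at the knob move it), no spring: stays where left.
- lever_fore (a joint): Fore-and-aft tilt of the lever, rad: 0 neutral, +0.30 fully home forward (first, third slot), -0.30 fully home back (second, fourth), both hard stops. The stick crosses freely within about 0.045 of neutral. Stiff (2 to 3 N at the knob), no spring. Starts anywhere from first through neutral to second.
- coupling: Loose steel pipe coupling, a ring 44 mm across and 40 mm high, standing on the housing's top right of the gate. Origin at the centre of its underside.
- tee: Loose brass tee fitting standing on the housing's top beyond and left of the gate, 32 mm across, 52 mm high, with one side branch. Origin at the centre of its foot.
- paste_can: Loose can of thread paste, 68 mm across, 85 mm high, on the bench right of the machine. Origin at the centre of its underside.
Not all that is in view belongs to the job. Of the things shaped like the paste_can, the aluminium one is meant.

How it is judged:
By the outcome, as a careful person would: the job done as asked, in the order asked, and still so for the second after the job is handed in, with the robot touching nothing.
It also fails if it takes over 64 s, if anything falls off the work surface, if the arm or the gripper's body presses on something with over 40 N, if the wrist force passes 120 N, or if a joint passes its speed limit or range.

## Robot

A 6-joint arm with a two-finger parallel gripper is mounted at the origin on the work surface. World frame = base frame: x ahead of the robot, y to its left, z up, the work surface at z = 0. Lengths are in m, angles in rad, forces in N, time in s.
With the tool pointing down it reaches from about 0.3 to 1 m from the base axis. Payload 5.1 kg.
Tool frame: the origin (TCP) lies at the very end of the fingers, on their centre line; the grasp point (between the pads) lies 19 mm behind it; z points along the fingers, y is the line along which they close (so a half turn about z gives the same grasp; the last joint's range is limited). The gripper opens to 95 mm and grips with 3 to 60 N. Pads are 20 mm wide; open, the fingers measure 119 mm over their backs; the gripper's body (75 mm by 180 mm) begins 59 mm behind the grasp point.
Start: joints at [1.193, 0.124, 1.65, -0, 1.367, -0.083], TCP at [0.189, 0.622, 0.215] pointing down, gripper open.
Joint ranges: [-2.61, 2.61], [-1.02, 2.33], [0.03, 2.71], [-1.35, 4.49], [0.32, 2.68], [-2.91, 2.91]. Speed limits (rad/s): [2.57, 2.57, 3.14, 3.14, 3.14, 3.14].

## Interface

Orientations are given as a unit quaternion [w, x, y, z].
In Python, from workcell import robot gives the robot as it stands.
- The arm moves only by the tool arm_command, never from a script. Its argument "deltas" is a list of rows, each a list of 7 numbers: the opening, from 0 (shut) to 1 (fully open), then the shift along the world's x, y, z in mm, then the turn, a rotation vector about the world's x, y, z in rad. A call has 1 to 8 rows; each row shifts and turns the commanded pose from where the row before left it; what a row does not reach is not made up. A row lasts 1/8 s, in which the tool goes at most 62.5 mm and 10.7 degrees, less where a joint would pass 70% of its speed; a pose out of reach is approached as far as the arm can. A call is refused whole if a number of a shift passes 62.5 or a number of a turn 0.188, either way. A call with a gripper value outside its range is refused whole. The fingers move at their own pace and stop on an object; "grip_force" is the grip in N (left out, the last holds). Time passes only in rows, so rows that do not move let the fingers close. It gives the time, the measured TCP pose, the force, the opening and the grip force at its end, in the units of the state.
- robot.read_state(): the state, without advancing time (a new reading comes with each control period).
- robot.read_camera(name): name is "scene" or "top" or "wrist"; returns (picture, depth): 384x512x3 uint8, red, green, blue; 384x512 float32, m along the optical axis (not along the pixel's ray), 0 where there is no reading.
- robot.camera_model(name): a dict with "K" (3x3 intrinsics, pixels), "distortion" ([k1, k2, p1, p2, k3] as OpenCV has them; the pictures are not rectified), "origin" and "attitude" of the camera in the world; the wrist camera has in their place "T_tool_cam" (4x4, takes a point from camera to tool coordinates, whose origin is the TCP and whose axes are the flange's). Camera axes: x right, y up, looking along -z (the intrinsics and any distortion apply to the point x, -y, -z); pixel columns grow to the right and rows downward; lengths in m; the calibration is good to about 2 mm. A picture is of the moment at which its call begins: read the wrist's pose just before it. camera_model takes no time and is no camera call.
- robot.sign_off(): hands the job in; it is judged then, once.
The state is a dict: "time": time; "q": joint angles; "qd": joint speeds; "joint_torque": joint torques, N m; "tcp_pos": TCP position; "orientation": TCP orientation; "contact_force": force on the tool from outside, world axes, zero at the start; "wrist_torque": the same for the moment, N m; "opening": opening from 0.0 (shut) to 1.0 (fully open); "grasp_force": force on a finger pad.
Only numpy, scipy, OpenCV 4.12 (cv2) and the standard library are available. Lean on these libraries where they do the work, as an engineer would, in place of code of your own. Each camera call takes 0.05 s, during which the arm holds its last target. There are 200 camera calls.

## Working session

There is one attempt and no reset: what is moved stays moved. The work goes in short steps, Python scripts to look and compute and a tool call to move; the robot and the scene stay as the last step left them, time stands still between calls to the robot, and variables do not carry over. Pictures are saved under pics/ and viewed, at most 10 in all, crops included, and the job is handed in when it is done.

Besides the shell and the picture viewer there is one more tool, called after ">>>" as a command line: name --pt "numbers of a row" for each row, then --argument value for the rest. arm_command: Moves the arm, as the interface text tells. Its arguments: {"type":"object","properties":{"deltas":{"type":"array"},"grip_force":{"type":"number"}},"required":["deltas"]}

```bash
mkdir -p pics; cat > h.py <<'E'
import numpy as np,cv2
from workcell import robot
from scipy.spatial.transform import Rotation as R
def snap(n,f):
    p,d=robot.read_camera(n); np.savez('pics/'+f,p=p,d=d); cv2.imwrite(f'pics/{f}.png',p[:,:,::-1]); return p,d
def rot(a):
    a=np.array(a,float)
    return a if a.shape==(3,3) else R.from_quat(a[[1,2,3,0]]).as_matrix()
def pts(n,uv,depth):
    m=robot.camera_model(n);uv=np.array(uv,float).reshape(-1,1,2)
    x=cv2.undistortPoints(uv,np.array(m['K']),np.array(m['distortion'])).reshape(-1,2)
    d=np.asarray(depth,float).reshape(-1)
    c=np.c_[x[:,0]*d,-x[:,1]*d,-d]
    return c@rot(m['attitude']).T+np.array(m['origin'])
def cloud(n,d,step=1):
    v,u=np.mgrid[0:384:step,0:512:step];dd=d[::step,::step]
    P=pts(n,np.c_[u.ravel(),v.ravel()],dd.ravel()); P[dd.ravel()==0]=np.nan
    return P.reshape(u.shape+(3,))
E
python3 - <<'E'
from h import *
a,_=snap('top','top0'); b,_=snap('scene','sc0')
cv2.imwrite('pics/both.png',cv2.resize(np.vstack([a,b])[:,:,::-1],None,fx=.78,fy=.78))
print({k:robot.camera_model('top')[k] for k in('attitude','origin')},robot.camera_model('scene')['attitude'],robot.camera_model('scene')['origin'])
E
```

```text
{'attitude': array([-0.70393837, -0.0668509 ,  0.06411336,  0.70419543]), 'origin': array([ 0.33572593, -0.13106558,  1.42737792])} [0.77233949 0.30983473 0.1960814  0.51869667] [ 1.3796315  -0.46383188  1.07136955]
```

View pics/both.png

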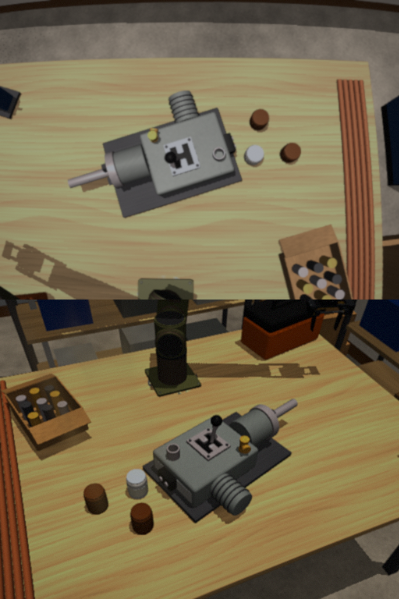

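The top view (upper half) shows the white gate plate at about (232,199) in full-resolution pixels and the knob at about (219,202). The coupling is at (281,199), the tee at (196,172) and the aluminium can at (326,199), with two brown cans next to it. The only black ball on a lever is the knob, so I'll check it in a close crop.

```bash
python3 - <<'E'
from h import *
t=np.load('pics/top0.npz');s=np.load('pics/sc0.npz')
A=cv2.resize(t['p'][140:260,165:305],None,fx=5,fy=5,interpolation=cv2.INTER_CUBIC)
cv2.imwrite('pics/cropA.png',A[:,:,::-1])
P=cloud('top',t['d'])
z=P[...,2]
# plate: bright pixels near z=.125
roi=np.zeros(z.shape,bool);roi[160:240,190:275]=1
g=t['p'].mean(2)
m=roi&(abs(z-.125)<.008)&(g>120)
print('bright',m.sum(),P[m].mean(0)); ys,xs=np.nonzero(m);r=cv2.minAreaRect(np.c_[xs,ys].astype(np.float32));print(r)
W=P[m][:,:2];r=cv2.minAreaRect((W*1000).astype(np.float32));print('rect mm',r)
k=roi&(z>.17);print('knob',k.sum(),P[k].mean(0),P[k].max(0),P[k].min(0))
# scene
Q=cloud('scene',s['d'])
c=np.nanmean(P[k],0)
k2=(Q[...,2]>.16)&(np.hypot(Q[...,0]-c[0],Q[...,1]-c[1])<.06)
X=Q[k2];print(len(X))
X=np.vstack([X[X[:,2]>.175],P[k]])
from scipy.optimize import least_squares
f=least_squares(lambda p:np.linalg.norm(X-p,axis=1)-.02,c-[0,0,.02],loss='soft_l1',f_scale=.002);print('sphere',f.x,np.abs(f.fun).mean())
top=roi&(abs(z-.115)<.004);print('housing z',np.median(z[top]))
full=(abs(z-.115)<.005);full[:, :150]=0
n,l,st,ce=cv2.connectedComponentsWithStats(full.astype(np.uint8));i=1+st[1:,4].argmax()
print('housing',cv2.minAreaRect((P[l==i][:,:2]*1000).astype(np.float32)))
E
```

```text
bright 2019 [ 0.55352471 -0.07228218  0.12141625]
((232.0, 199.5), (79.0, 84.0), 90.0)
rect mm ((551.343994140625, -63.119720458984375), (220.7054901123047, 233.83535766601562), 0.18169844150543213)
knob 206 [ 0.53504553 -0.02596421  0.21032452] [0.62659257 0.04710535 0.22468968] [ 0.51049359 -0.05007816  0.17006781]
238
sphere [ 0.53083718 -0.02934505  0.20071595] 0.005351570293133046
housing z 0.11528744029444193
housing ((615.0750122070312, -64.2020263671875), (339.8983154296875, 287.228515625), 17.853363037109375)
```

View pics/cropA.png

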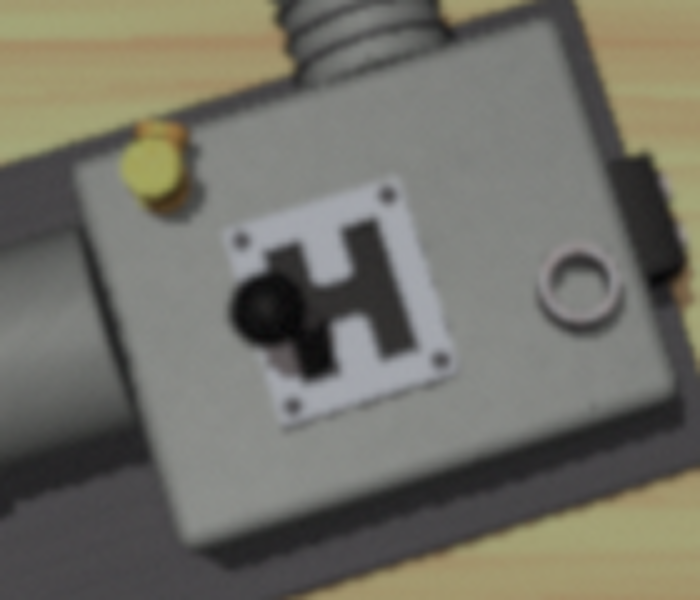

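The crop shows the knob at crop (268,310), the plate screws at (242,242), (388,194), (441,359) and (293,405), and the coupling at (579,285). It's the right lever, tilted left and close to neutral.

```bash
cat >> h.py <<'E'
def onplane(n,uv,z):
    a=pts(n,uv,np.ones(len(uv)));o=np.array(robot.camera_model(n)['origin']);d=a-o
    return o+d*((z-o[2])/d[:,2])[:,None]
E
python3 - <<'E'
from h import *
from scipy.optimize import least_squares
f=lambda L:np.array(L,float)/5+[165-.4,140-.4]
S=onplane('top',f([(242,242),(388,194),(441,359),(293,405)]),.125)
C=onplane('top',f([(223,228),(402,178),(458,372),(285,430)]),.125)
for q in(S,C):
    fx=(q[0]+q[1]-q[2]-q[3])/2; ly=(q[0]+q[3]-q[1]-q[2])/2
    print(q.mean(0),np.linalg.norm(fx),np.linalg.norm(ly),np.arctan2(fx[1],fx[0]),np.arctan2(-ly[0],ly[1]))
g=(S.mean(0)+C.mean(0))/2
t=np.load('pics/top0.npz');s=np.load('pics/sc0.npz')
for n,D in(('top',t),('scene',s)):
    Q=cloud(n,D['d']);k=(Q[...,2]>.185)&(Q[...,2]<.24)&(np.hypot(Q[...,0]-.53,Q[...,1]+.03)<.05)&(D['p'].mean(2)<70)
    X=Q[k];r=least_squares(lambda p:np.linalg.norm(X-p,axis=1)-.02,X.mean(0),loss='soft_l1',f_scale=.002);print(n,len(X),r.x,abs(r.fun).mean())
    v,u=np.nonzero(k);print(u.mean(),v.mean())
K=onplane('top',f([(268,310)]),.201)[0];print('knob by ray',K)
yaw=.27
for y in(.25,.27,.29):
    M=np.array([[np.cos(y),np.sin(y)],[-np.sin(y),np.cos(y)]]);print(y,M@(K-g)[:2])
print('coupling',onplane('top',f([(579,285)]),.155),'tee',onplane('top',f([(152,172)]),.167))
print(robot.read_state()['tcp_pos'],robot.read_state()['orientation'],robot.read_state()['time'])
E
```

```text
[ 0.54872759 -0.06596737  0.125     ] 0.09549423198921264 0.08441946262036405 0.3107314681179878 0.3136771836017274
[ 0.54774445 -0.0664904   0.125     ] 0.11466126677042841 0.10072163559461837 0.2936611972650613 0.30125964317346676
top 171 [ 0.53017133 -0.03077217  0.20100401] 0.0013037929742199686
218.15204678362574 201.7953216374269
scene 186 [ 0.53050235 -0.02823255  0.20109066] 0.0015849400264570039
276.8817204301075 155.40860215053763
knob by ray [ 0.53081447 -0.03223548  0.201     ]
0.25 [-0.00846985  0.03724679]
0.27 [-0.00772327  0.03740872]
0.29 [-0.0069736  0.0375557]
coupling [[ 0.55158507 -0.19475596  0.155     ]] tee [[0.61108718 0.03397175 0.167     ]]
[0.18864932 0.62140495 0.21352494] [-2.16939025e-04  1.46843059e-01  9.89159362e-01 -9.08468041e-04] 0.1
```

>>> arm_command --pt "0 10 -30 40 0 0 0.07" --pt "0 17 -44 40 0 0 0.07" --pt "0 18 -45 20 0 0 0.07" --pt "0 18 -45 10 0 0 0.07" --pt "0 18 -45 0 0 0 0.08" --pt "0 18 -45 0 0 0 0.08" --pt "0 18 -45 0 0 0 0.08" --pt "0 18 -45 0 0 0 0.08"

```text
time: 1.1
tcp_pos: [0.324, 0.2764, 0.3242]
orientation: [-0.0, -0.154, 0.988, -0.0]
contact_force: [0.6, 0.6, 0.3]
opening: 0.218
grasp_force: 0.0
```

>>> arm_command --pt "0 18 -45 0 0 0 0" --pt "0 18 -45 0 0 0 0" --pt "0 18 -45 0 0 0 0" --pt "0 18 -45 0 0 0 0" --pt "0 18 -45 0 0 0 0" --pt "0 18 -45 0 0 0 0" --pt "0 18 -45 0 0 0 0" --pt "0 10 -10 0 0 0 0"

```text
time: 2.1
tcp_pos: [0.4601, -0.0491, 0.3239]
orientation: [-0.001, -0.15, 0.989, 0.0]
contact_force: [0.4, -0.5, 0.1]
opening: 0.004
grasp_force: 0.0
```

```bash
python3 - <<'E'
from h import *
s=robot.read_state();print(s['tcp_pos'],s['orientation'],s['contact_force'],s['opening'],s['time'],robot.camera_model('wrist')['T_tool_cam'])
np.savez('pics/ws',p=s['tcp_pos'],o=s['orientation'])
p,d=snap('wrist','w0'); 
E
```

```text
[ 0.46005484 -0.04908204  0.32391722] [-6.67011033e-04 -1.50169330e-01  9.88660040e-01  2.29231217e-04] [ 0.38087726 -0.46125042  0.12841177] 0.0039282388329805835 2.1 [[-3.90287718e-04  9.57341221e-01  2.88959572e-01  8.14138811e-02]
 [ 9.99999192e-01  2.39465680e-05  1.27132790e-03  1.84801356e-05]
 [ 1.21017502e-03  2.88959834e-01 -9.57340457e-01 -1.69866689e-01]
 [ 0.00000000e+00  0.00000000e+00  0.00000000e+00  1.00000000e+00]]
```

View pics/w0.png

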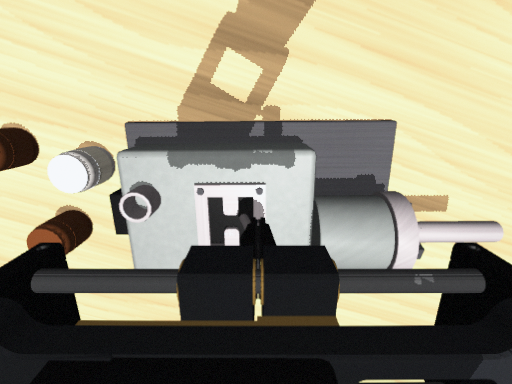

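The wrist view, looking back toward the robot, shows the plate edge level at row 184, with screws at (200,190) and (260,190). The tool is therefore square to the gate, with yaw about 0.30. The knob is hidden behind the fingers near (258,215). I'll descend behind the knob and push it gently.

>>> arm_command --pt "0 1 -3 -30 0 0 0" --pt "0 0 0 -50 0 0 0" --pt "0 0 0 -50 0 0 0" --pt "0 0 0 -12 0 0 0" --pt "0 14 4 0 0 0 0" --pt "0 14 4 0 0 0 0" --pt "0 5 2 0 0 0 0" --pt "0 0 0 0 0 0 0"

```text
time: 3.15
tcp_pos: [0.4949, -0.0399, 0.1838]
orientation: [0.001, -0.152, 0.988, -0.0]
contact_force: [-0.4, 0.6, -0.0]
opening: 0.002
grasp_force: 0.0
```

```bash
cat >> h.py <<'E'
G=np.array([.548,-.0662,.125]);Y=.30
def loc(p):
    c,s=np.cos(Y),np.sin(Y);return np.array([[c,s,0],[-s,c,0],[0,0,1]])@(np.array(p)-G)
def st():
    s=robot.read_state();print('t',s['time'],'loc mm',(loc(s['tcp_pos'])*1000).round(1),'F local',(loc(s['contact_force']+G)).round(2))
E
python3 -c "
from h import *
st()
p,d=snap('scene','sc1')
"
```

```text
t 3.15 loc mm [-42.9  40.8  58.8] F local [-0.23  0.73 -0.02]
```

>>> arm_command --pt "0 3 1 0 0 0 0" --pt "0 3 1 0 0 0 0" --pt "0 0 0 0 0 0 0"

```text
time: 3.58
tcp_pos: [0.4996, -0.0382, 0.1827]
orientation: [-0.0, -0.152, 0.988, -0.0]
contact_force: [-2.3, -0.3, 1.1]
opening: 0.007
grasp_force: 0.9
```

>>> arm_command --pt "0 2 0.5 0 0 0 0" --pt "0 0 0 0 0 0 0"

```text
time: 3.82
tcp_pos: [0.5018, -0.0376, 0.1827]
orientation: [-0.0, -0.152, 0.988, 0.0]
contact_force: [-2.1, -0.5, 1.6]
opening: 0.007
grasp_force: 1.1
```

>>> arm_command --pt "0 2 0.5 0 0 0 0" --pt "0 0 0 0 0 0 0"

```text
time: 4.08
tcp_pos: [0.504, -0.037, 0.1827]
orientation: [0.0, -0.152, 0.988, 0.0]
contact_force: [-2.3, -0.5, 2.2]
opening: 0.003
grasp_force: 1.1
```

>>> arm_command --pt "0 2 0.5 0 0 0 0" --pt "0 0 0 0 0 0 0"

```text
time: 4.32
tcp_pos: [0.506, -0.0365, 0.1826]
orientation: [0.0, -0.152, 0.988, 0.0]
contact_force: [-2.1, -1.1, 1.7]
opening: 0.007
grasp_force: 1.0
```

```bash
python3 -c "
from h import *
st()
"
```

```text
t 4.325 loc mm [-31.4  40.8  57.6] F local [-2.3  -0.48  1.7 ]
```

>>> arm_command --pt "0 1 0.3 0 0 0 0" --pt "0 0 0 0 0 0 0" --pt "0 -14 -4 0 0 0 0" --pt "0 -14 -4 0 0 0 0" --pt "0 0 0 0 0 0 0"

```text
time: 4.95
tcp_pos: [0.4779, -0.0445, 0.1826]
orientation: [0.0, -0.152, 0.988, -0.0]
contact_force: [0.2, 1.1, 0.3]
opening: 0.006
grasp_force: 0.0
```

```bash
cat >> h.py <<'E'
def knob(n,f,near):
    from scipy.optimize import least_squares
    p,d=snap(n,f);Q=cloud(n,d);k=(Q[...,2]>.18)&(Q[...,2]<.24)&(np.linalg.norm(Q[...,:2]-np.array(near)[:2],axis=2)<.028)&(p.mean(2)<70)
    X=Q[k]
    r=least_squares(lambda p:np.linalg.norm(X-p,axis=1)-.02,X.mean(0)-[0,0,.01],loss='soft_l1',f_scale=.002);print(n,len(X),'knob',r.x.round(4),'loc mm',(loc(r.x)*1000).round(1),abs(r.fun).mean().round(4))
E
python3 -c "
from h import *
st()
knob('scene','sc2',(.5365,-.028))
p=cv2.imread('pics/sc2.png')[110:210,210:330]
cv2.imwrite('pics/c2.png',cv2.resize(p,None,fx=6,fy=6,interpolation=cv2.INTER_CUBIC))
"
```

```text
t 4.95 loc mm [-60.6  41.4  57.6] F local [0.49 1.   0.32]
scene 192 knob [ 0.5375 -0.0262  0.2005] loc mm [ 1.8 41.3 75.5] 0.0014
```

View pics/c2.png

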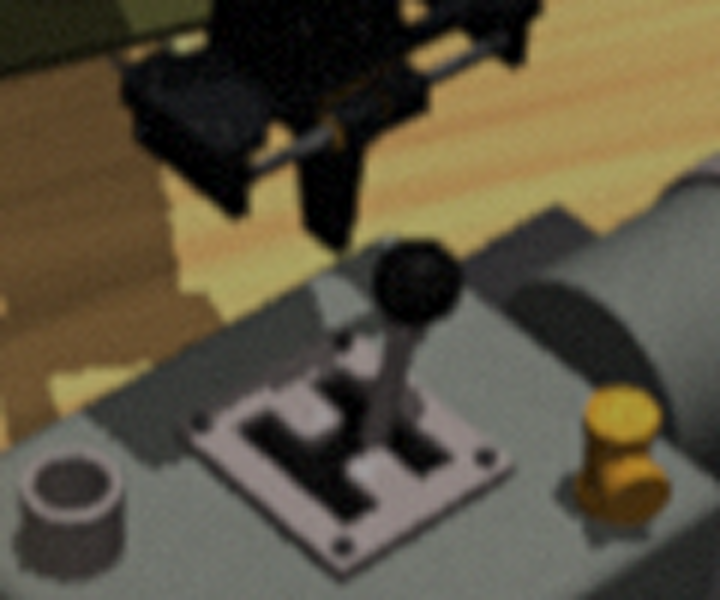

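The stick lines up with the neutral crossing: the knob is at gate-frame (about 1, 41) mm. Next I'll go round to its left side.

>>> arm_command --pt "0 -8 25 20 0 0 0" --pt "0 -8 26 0 0 0 0" --pt "0 20 6 0 0 0 0" --pt "0 20 6 0 0 0 0" --pt "0 19 6 0 0 0 0" --pt "0 0 0 -20 0 0 0" --pt "0 0 0 0 0 0 0"

```text
time: 5.88
tcp_pos: [0.5197, 0.0247, 0.1794]
orientation: [-0.003, -0.152, 0.988, 0.001]
contact_force: [-0.3, 0.4, -0.1]
opening: 0.002
grasp_force: 0.0
```

>>> arm_command --pt "0 3 -10 0 0 0 0" --pt "0 1.5 -5 0 0 0 0" --pt "0 0 0 0 0 0 0"

```text
time: 6.25
tcp_pos: [0.5266, 0.009, 0.1832]
orientation: [0.0, -0.151, 0.988, -0.0]
contact_force: [-1.0, -1.1, 0.5]
opening: 0.004
grasp_force: 0.0
```

```bash
python3 -c "
from h import *
st()
"
```

```text
t 6.25 loc mm [ 1.8 78.2 58.2] F local [-1.22 -0.73  0.48]
```

>>> arm_command --pt "0 1 -5 0 0 0 0" --pt "0 1.5 -5 0 0 0 0" --pt "0 1.5 -5 0 0 0 0" --pt "0 1.5 -5 0 0 0 0" --pt "0 0 0 0 0 0 0"

```text
time: 6.88
tcp_pos: [0.5322, -0.0104, 0.183]
orientation: [0.0, -0.152, 0.988, -0.0]
contact_force: [-1.4, 2.3, 2.4]
opening: 0.003
grasp_force: 1.5
```

>>> arm_command --pt "0 1.5 -5 0 0 0 0" --pt "0 1.5 -5 0 0 0 0" --pt "0 1.5 -5 0 0 0 0" --pt "0 1.5 -5 0 0 0 0" --pt "0 0 0 0 0 0 0"

```text
time: 7.5
tcp_pos: [0.5379, -0.0309, 0.1824]
orientation: [-0.0, -0.152, 0.988, -0.0]
contact_force: [-1.0, 1.1, 1.0]
opening: 0.003
grasp_force: 0.9
```

```bash
python3 -c "
from h import *
st()
knob('scene','sc3',(.5475,-.06))
"
```

```text
t 7.5 loc mm [ 0.8 36.7 57.4] F local [-0.59  1.37  1.  ]
scene 242 knob [ 0.5477 -0.0538  0.2057] loc mm [ 3.4 11.9 80.7] 0.0027
```

>>> arm_command --pt "0 1.5 -5 0 0 0 0" --pt "0 1.5 -5 0 0 0 0" --pt "0 1.5 -5 0 0 0 0" --pt "0 1.5 -5 0 0 0 0" --pt "0 1.5 -5 0 0 0 0" --pt "0 1.5 -5 0 0 0 0" --pt "0 0 0 0 0 0 0"

```text
time: 8.43
tcp_pos: [0.5469, -0.0608, 0.1824]
orientation: [-0.0, -0.152, 0.988, -0.0]
contact_force: [-0.1, 1.6, 0.2]
opening: 0.002
grasp_force: 0.6
```

>>> arm_command --pt "0 1 -3 0 0 0 0" --pt "0 1 -3 0 0 0 0" --pt "0 0 0 0 0 0 0"

```text
time: 8.8
tcp_pos: [0.5487, -0.0664, 0.1822]
orientation: [-0.0, -0.152, 0.988, 0.0]
contact_force: [0.3, 1.2, -1.1]
opening: 0.006
grasp_force: 0.7
```

```bash
python3 -c "
from h import *
st()
knob('scene','sc4',(.54,-.098))
"
```

```text
t 8.8 loc mm [ 0.6 -0.4 57.2] F local [ 0.63  1.11 -1.13]
scene 77 knob [ 0.5567 -0.0897  0.2019] loc mm [  1.4 -25.   76.9] 0.0021
```

>>> arm_command --pt "0 1 -3 0 0 0 0" --pt "0 1 -3 0 0 0 0" --pt "0 0 0 0 0 0 0"

```text
time: 9.22
tcp_pos: [0.5508, -0.0725, 0.1825]
orientation: [-0.0, -0.152, 0.988, -0.0]
contact_force: [-0.6, 1.1, -0.6]
opening: 0.006
grasp_force: 0.7
```

>>> arm_command --pt "0 0.6 -2 0 0 0 0" --pt "0 0.6 -2 0 0 0 0" --pt "0 0 0 0 0 0 0"

```text
time: 9.6
tcp_pos: [0.5521, -0.0764, 0.1827]
orientation: [-0.0, -0.152, 0.988, -0.0]
contact_force: [-0.6, 1.8, -0.7]
opening: 0.001
grasp_force: 0.8
```

```bash
python3 -c "
from h import *
st()
knob('scene','sc5',(.560,-.104))
"
```

```text
t 9.6 loc mm [  0.9 -11.   57.7] F local [-0.02  1.88 -0.74]
scene 248 knob [ 0.5618 -0.0985  0.2015] loc mm [  3.7 -34.9  76.5] 0.0032
```

>>> arm_command --pt "0 0.5 -1.5 0 0 0 0" --pt "0 0 0 0 0 0 0"

```text
time: 9.9
tcp_pos: [0.5525, -0.0776, 0.1825]
orientation: [-0.0, -0.152, 0.988, 0.0]
contact_force: [-1.7, 3.0, -1.0]
opening: 0.003
grasp_force: 1.3
```

>>> arm_command --pt "0 0.5 -1.5 0 0 0 0" --pt "0 0 0 0 0 0 0"

```text
time: 10.15
tcp_pos: [0.5529, -0.079, 0.1824]
orientation: [-0.0, -0.152, 0.988, 0.0]
contact_force: [-1.9, 3.7, -1.5]
opening: 0.007
grasp_force: 2.0
```

The force is rising, so the lever is at the right-hand wall. I'll back off and check.

>>> arm_command --pt "0 -5 15 0 0 0 0" --pt "0 -5 15 0 0 0 0" --pt "0 -5 15 0 0 0 0" --pt "0 0 0 0 0 0 0"

```text
time: 10.65
tcp_pos: [0.5378, -0.0331, 0.183]
orientation: [0.0, -0.153, 0.988, -0.0]
contact_force: [-0.4, -0.4, 0.9]
opening: 0.004
grasp_force: 0.0
```

```bash
python3 -c "
from h import *
st()
knob('scene','sc6',(.560,-.104))
p=cv2.imread('pics/sc6.png')[110:210,210:330]
cv2.imwrite('pics/c6.png',cv2.resize(p,None,fx=6,fy=6,interpolation=cv2.INTER_CUBIC))
"
```

```text
t 10.65 loc mm [ 0.1 34.7 58. ] F local [-0.46 -0.24  0.91]
scene 192 knob [ 0.5621 -0.101   0.1989] loc mm [  3.2 -37.5  73.9] 0.0011
```

View pics/c6.png

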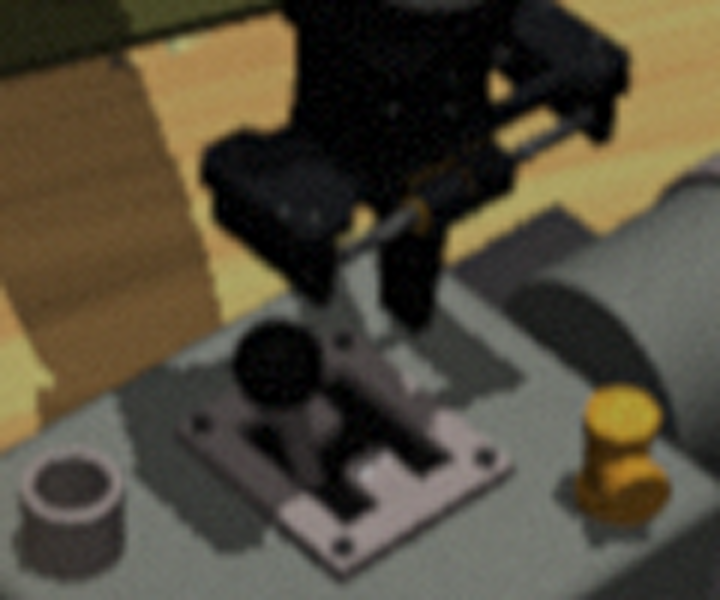

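The lever is in the right channel at neutral. I'll go round behind it.

>>> arm_command --pt "0 -21 -6 0 0 0 0" --pt "0 -21 -6 0 0 0 0" --pt "0 -20 -7 0 0 0 0" --pt "0 7 -23 0 0 0 0" --pt "0 7 -23 0 0 0 0" --pt "0 8 -24 0 0 0 0" --pt "0 0 0 0 0 0 0"

```text
time: 11.58
tcp_pos: [0.4984, -0.1247, 0.1828]
orientation: [0.0, -0.151, 0.989, -0.0]
contact_force: [0.1, 0.8, 0.7]
opening: 0.009
grasp_force: 0.0
```

```bash
python3 -c "
from h import *
st()
"
```

```text
t 11.575 loc mm [-64.7 -41.2  57.8] F local [0.37 0.74 0.74]
```

>>> arm_command --pt "0 14 4.5 -4 0 0 0" --pt "0 10 3 0 0 0 0" --pt "0 5 1.5 0 0 0 0" --pt "0 5 1.5 0 0 0 0" --pt "0 5 1.5 0 0 0 0" --pt "0 0 0 0 0 0 0"

```text
time: 12.32
tcp_pos: [0.5372, -0.1111, 0.1788]
orientation: [-0.0, -0.152, 0.988, 0.0]
contact_force: [-1.1, -0.2, 0.9]
opening: 0.005
grasp_force: 0.7
```

>>> arm_command --pt "0 5 1.5 0 0 0 0" --pt "0 5 1.5 0 0 0 0" --pt "0 5 1.5 0 0 0 0" --pt "0 5 1.5 0 0 0 0" --pt "0 0 0 0 0 0 0"

```text
time: 12.95
tcp_pos: [0.5575, -0.105, 0.1784]
orientation: [0.0, -0.152, 0.988, 0.0]
contact_force: [-0.8, -0.3, 1.2]
opening: 0.006
grasp_force: 0.5
```

```bash
python3 -c "
from h import *
st()
knob('scene','sc7',(.59,-.093))
"
```

```text
t 12.95 loc mm [ -2.4 -39.9  53.4] F local [-0.87 -0.09  1.2 ]
scene 270 knob [ 0.5865 -0.0932  0.1989] loc mm [ 28.8 -37.2  73.9] 0.0035
```

Knob x is about 28 mm in the slot. About 22 mm to go.

>>> arm_command --pt "0 5 1.5 0 0 0 0" --pt "0 5 1.5 0 0 0 0" --pt "0 5 1.5 0 0 0 0" --pt "0 0 0 0 0 0 0"

```text
time: 13.5
tcp_pos: [0.5725, -0.1007, 0.1784]
orientation: [0.0, -0.152, 0.988, -0.0]
contact_force: [-0.8, -0.5, -0.5]
opening: 0.005
grasp_force: 0.7
```

>>> arm_command --pt "0 2 0.6 0 0 0 0" --pt "0 0 0 0 0 0 0"

```text
time: 13.75
tcp_pos: [0.5742, -0.1002, 0.1787]
orientation: [0.0, -0.152, 0.988, -0.0]
contact_force: [-1.6, 0.0, -1.6]
opening: 0.003
grasp_force: 0.8
```

>>> arm_command --pt "0 2 0.6 0 0 0 0" --pt "0 0 0 0 0 0 0"

```text
time: 14.0
tcp_pos: [0.5762, -0.0996, 0.1787]
orientation: [0.0, -0.152, 0.988, -0.0]
contact_force: [-2.2, 0.4, -1.6]
opening: 0.007
grasp_force: 0.8
```

```bash
python3 -c "
from h import *
st()
knob('scene','sc8',(.607,-.088))
"
```

```text
t 14.0 loc mm [ 17.1 -40.2  53.7] F local [-1.94  1.05 -1.61]
scene 289 knob [ 0.6039 -0.0874  0.1958] loc mm [ 47.2 -36.8  70.8] 0.0043
```

>>> arm_command --pt "0 1.5 0.5 0 0 0 0" --pt "0 0 0 0 0 0 0"

```text
time: 14.3
tcp_pos: [0.5777, -0.099, 0.1786]
orientation: [0.0, -0.152, 0.988, -0.0]
contact_force: [-1.9, 0.2, -1.5]
opening: 0.003
grasp_force: 0.9
```

>>> arm_command --pt "0 1.5 0.5 0 0 0 0" --pt "0 0 0 0 0 0 0"

```text
time: 14.55
tcp_pos: [0.579, -0.0986, 0.1785]
orientation: [-0.0, -0.152, 0.988, -0.0]
contact_force: [-2.7, 0.5, -1.5]
opening: 0.006
grasp_force: 1.3
```

>>> arm_command --pt "0 1.5 0.5 0 0 0 0" --pt "0 0 0 0 0 0 0"

```text
time: 14.8
tcp_pos: [0.5802, -0.0981, 0.1783]
orientation: [-0.001, -0.152, 0.988, 0.0]
contact_force: [-2.7, -1.2, -2.8]
opening: 0.008
grasp_force: 2.0
```

>>> arm_command --pt "0 1.5 0.5 0 0 0 0" --pt "0 0 0 0 0 0 0"

```text
time: 15.05
tcp_pos: [0.5814, -0.0976, 0.1781]
orientation: [-0.001, -0.152, 0.988, 0.0]
contact_force: [-5.1, -0.8, -1.5]
opening: 0.007
grasp_force: 2.6
```

>>> arm_command --pt "0 1.5 0.5 0 0 0 0" --pt "0 0 0 0 0 0 0"

```text
time: 15.3
tcp_pos: [0.5825, -0.0972, 0.1778]
orientation: [-0.002, -0.152, 0.988, 0.0]
contact_force: [-6.2, -0.4, -2.2]
opening: 0.006
grasp_force: 3.2
```

```bash
python3 -c "
from h import *
st()
"
```

```text
t 15.3 loc mm [ 23.8 -39.8  52.8] F local [-6.07  1.41 -2.17]
```

It has reached the stop, with the force at 6 N and still climbing. I'll retreat straight back, then up, and verify.

>>> arm_command --pt "0 -15 -4.5 0 0 0 0" --pt "0 -25 -7 0 0 0 0" --pt "0 -30 -9 0 0 0 0" --pt "0 -30 -9 20 0 0 0" --pt "0 -20 -6 50 0 0 0" --pt "0 -20 0 50 0 0 0" --pt "0 0 0 0 0 0 0"

```text
time: 16.18
tcp_pos: [0.4455, -0.1336, 0.306]
orientation: [0.007, -0.152, 0.988, -0.004]
contact_force: [0.0, 0.2, -0.4]
opening: 0.004
grasp_force: 0.0
```

```bash
python3 -c "
from h import *
st()
knob('scene','sc9',(.607,-.088)); knob('top','t9',(.607,-.088))
p=cv2.imread('pics/sc9.png')[110:230,180:330]
cv2.imwrite('pics/c9.png',cv2.resize(p,None,fx=5,fy=5,interpolation=cv2.INTER_CUBIC))
"
```

```text
t 16.175 loc mm [-117.9  -34.1  181. ] F local [ 0.1   0.23 -0.42]
scene 199 knob [ 0.6088 -0.0839  0.1916] loc mm [ 52.9 -34.8  66.6] 0.0014
top 168 knob [ 0.6082 -0.0868  0.1929] loc mm [ 51.4 -37.5  67.9] 0.0014
```

View pics/c9.png

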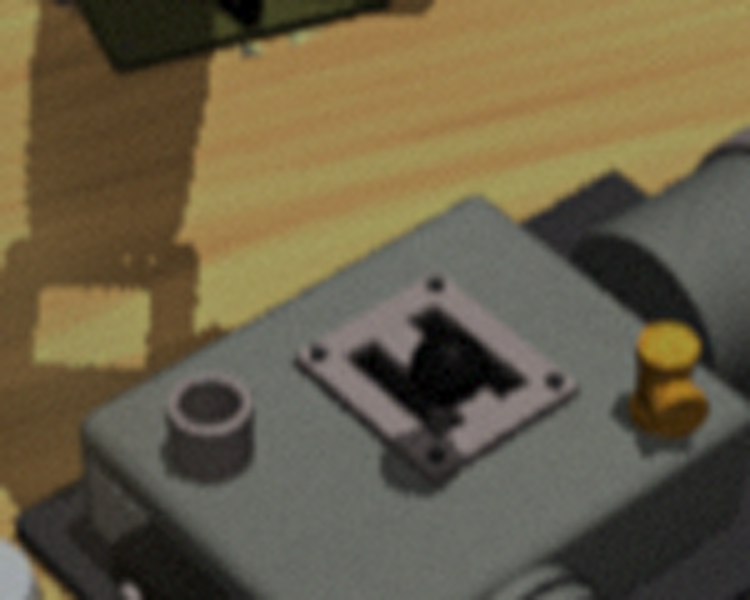

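The crop shows the knob at (450,365), with the stick in the third slot. Both cameras put it at the slot end (x about 51–53 mm, z about 67–68 mm), and the coupling and tee are where they were. The hand is clear.

```bash
python3 -c "
from h import *
print(robot.sign_off())"
```

```text
the job is handed in; nothing more can be done
None
```

The lever is fully home at the end of the third slot, pushed only with the closed fingertips via neutral and the right-hand channel; the coupling, tee and can were not touched, the hand is clear, and the job was handed in at about 16 s.

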